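Mesh the toothed lid with the mixing beaker

ROBOT

A 6-joint arm with a two-finger parallel gripper is mounted at the origin on a cart in front of the work surface, level with it; the furniture and walls round the work are solid. World frame = base frame: x ahead of the robot, y to its left, z up, the work surface at z = 0. Lengths are in m, angles in rad, forces in N, time in s.
With the tool pointing down it reaches from about 0.375 to 0.9 m from the base axis. Payload 3.1 kg.
Tool frame: the origin (TCP) lies between the finger pads; the fingertips stand 11 mm ahead of it and the grasp point (between the pads) lies 8 mm behind it; z points along the fingers, y is the direction in which the jaws open and shut (so a half turn about z gives the same grasp; the last joint's range is limited). The gripper opens to 85 mm and grips with 20 to 120 N. Pads are 22 mm wide; open, the fingers measure 114 mm over their backs; the gripper's body (76 mm by 85 mm) begins 54 mm behind the grasp point. The pads swing forward as they close: fully open they stand 13 mm farther back than shut.
Start: joints at [-1.482, 0.527, 1.433, -0, 1.181, -0.178], TCP at [0.165, -0.603, 0.242] pointing down, gripper open.
Joint ranges: [-3.08, 3.08], [-0.75, 2.2], [0.22, 2.44], [-1.43, 4.57], [0, 2.65], [-2.85, 2.85]. Speed limits (rad/s): [2.79, 2.79, 3.14, 3.14, 3.14, 3.14].

INTERFACE

Orientations are given as a unit quaternion [x, y, z, w].
In Python, from station import manip gives the robot as it stands. The module is installed in compiled form; this text tells all that it offers.
- The arm moves only by the tool arm_command, never from a script. Its argument "rows" is a list of rows, each a list of 3 entries, a list of its own where there are three numbers: the shift along the world's x, y, z in mm, then the turn about the world's z in rad, then the closure, from -1 (fully open) to 1 (shut), so that 0 is half open. A call has 1 to 12 rows; each row shifts and turns the commanded pose from where the row before left it; what a row does not reach is not made up. A row lasts 1/8 s, in which the tool goes at most 62.5 mm and 10.7 degrees, less where a joint would pass 70% of its speed; a pose out of reach is approached as far as the arm can. A call with a gripper value outside its range is refused whole. The fingers move at their own pace and stop on an object; "squeeze" is the grip in N (left out, the last holds). Time passes only in rows, so rows that do not move let the fingers close. It gives the time, the measured TCP pose, the force and the opening at its end, in the units of the state.
- manip.sense(): the state, without advancing time (a new reading comes with each control period).
- manip.snapshot(name): name is "scene" or "top" or "wrist"; returns the picture (420x560x3 uint8, blue, green, red); there is no depth.
- manip.get_calibration(name): a dict with "fovy" (degrees; the focal length in pixels is half the picture's height over the tangent of half this angle, whatever the lens; pixels are square), "cx", "cy" (the principal point, pixels), "R" (3x3) and "t" (3): a world point X has camera coordinates R X + t. Camera axes: x right, y down, z forward; pixel columns grow to the right and rows downward; lengths in m; the calibration is good to about 2 mm. A picture is of the moment at which its call begins: read the wrist's pose just before it. get_calibration takes no time and is no camera call; for the wrist camera it gives the pose at the moment of the call.
- manip.sign_off(): hands the job in, once; it reports no verdict.
The state is a dict: "t": time; "q": joint angles; "qd": joint speeds; "tau": joint torques, N m; "tcp_pos": TCP position; "tool_rot": TCP orientation; "force": force on the tool from outside, world axes, zero at the start; "ft_torque": the same for the moment, N m; "finger_gap": opening from 0.0 (shut) to 1.0 (fully open).
Only numpy, scipy, OpenCV 4.12 (cv2) and the standard library are available. Lean on these libraries where they do the work, as an engineer would, in place of code of your own. Each camera call takes 0.05 s, during which the arm holds its last target.

TASK

Close the mixing beaker with the toothed lid that fits it, the one with four teeth. Turn the lid until its teeth mesh with the slots in the beaker's rim, push it fully home against the stiff seal so that its teeth are flush with the rim, and let go. Leave the three-toothed lid where it is.

Things in the scene. Friction and masses are not known exactly. Their poses are not given: they have to be found in the camera images.
- lid_four_grip (a point): Loose grey lid, 80 to 160 g: a 44 mm disc, 16 mm thick, with FOUR teeth (11 mm wide, 16 mm thick) out to 45 mm from its axis, along its x, y, -x, -y. On it an upright ribbed grip bar, 44 mm long along x, 20 mm thick along y, from 16 to 66 mm above the underside: pinch it across y. Point: on the axis, 42 mm above the underside, amid the bar; z up.
- lid_three_grip (a point): The other loose grey lid, which does not fit: same disc, grip bar and point, but THREE teeth, at 0, 120 and 240 degrees from its x axis.
- beaker_mouth (a point): Fixed round metal beaker, rim 104 mm wide, foot 120 mm, 66 mm high. Rim: four raised segments with four slots between, 24 mm wide (31 mm at the bevelled top), along its x, y, -x, -y; the lid meshes at any quarter turn. Hose nozzle low on +x. Point: on the axis at the rim's top; z up. Lid home: underside 16 mm below this point, lid's grip point 26 mm above it.
- seal (a joint): Black seal disc in the beaker, 53 mm wide, top 8 mm below the rim's top at the start: a lid that is meshed but not pushed rests on it with its teeth 8 mm proud. It yields to a push of about 7 to 10 N and stays where pushed. 0 = up, 0.008 m = down at its stop, where the lid is home.

How it is judged:
At the end, for the whole second after the job is handed in: The four-toothed lid is in the beaker's mouth, meshed at any quarter turn (within 0.25 rad), upright (within 0.15 rad), centred within 10 mm and pushed home: its grip point no more than 29 mm above the rim's top, that is its teeth within 3 mm of flush (z of lid_four_grip in the frame of beaker_mouth below 0.029 m and horizontal distance between lid_four_grip and beaker_mouth below 0.01 m and angle between lid_four_grip's own z axis and vertical below 0.15 rad and (angle between the x axis of lid_four_grip and the x axis of beaker_mouth, either way round below 0.25 rad or angle between the x axis of lid_four_grip and the y axis of beaker_mouth, either way round below 0.25 rad)); the robot touches nothing.
It fails at once if the three-toothed lid is moved by more than 30 mm (distance of lid_three_grip from where it was at the start of the episode above 0.03 m).
It also fails if it takes over 32 s, if anything falls off the work surface, if the arm or the gripper's body presses on something with over 40 N, if the wrist force passes 120 N, or if a joint passes its speed limit or range.

## Working session

There is one attempt and no reset: what is moved stays moved. The work goes in short steps, Python scripts to look and compute and a tool call to move; the robot and the scene stay as the last step left them, time stands still between calls to the robot, and variables do not carry over. Pictures are saved under pics/ and viewed, and the job is handed in when it is done.

Besides the shell and the picture viewer there is one more tool, called after "Emit:" by a JSON object that holds its "op" and its "data". arm_command: Moves the arm, as the interface text tells. Its arguments: {"type":"object","properties":{"rows":{"type":"array","items":{"type":"array"}},"squeeze":{"type":"number"}},"required":["rows"]}

```bash
mkdir -p pics; python3 - <<'E'
from station import manip
import cv2
for n in("scene","top","wrist"):
    c=manip.get_calibration(n); im=manip.snapshot(n); cv2.imwrite(f"pics/{n}0.png",im)
    print(n,c)
s=manip.sense(); print(s)
E
```

```text
scene {'fovy': 42.110950539993006, 'cx': 269.04345334894805, 'cy': 210.21945065999188, 'R': array([[ 0.18163387, -0.98333451, -0.00789776],
       [-0.47575559, -0.08084333, -0.87585442],
       [ 0.8606194 ,  0.16284224, -0.48251078]]), 't': array([-0.13640945,  0.3350174 ,  0.79962567])}
top {'fovy': 56.33663362438275, 'cx': 275.31538604819553, 'cy': 208.68881370344238, 'R': array([[ 0.02588377, -0.99963635,  0.0075629 ],
       [-0.9888772 , -0.02671216, -0.1463159 ],
       [ 0.14646471, -0.00369158, -0.98920901]]), 't': array([-0.09135831,  0.53136231,  0.88175767])}
wrist {'fovy': 68.14823017560552, 'cx': 278.4145433597266, 'cy': 207.02204714051464, 'R': array([[ 0.26246494, -0.96493986, -0.0017945 ],
       [-0.92256122, -0.25148212,  0.29263892],
       [-0.28283024, -0.07515192, -0.95622134]]), 't': array([-0.62379917, -0.0366899 ,  0.38152852])}
{'t': 0.15, 'q': array([-1.48150177e+00,  5.28278230e-01,  1.43360972e+00, -2.11772959e-05,
        1.18139065e+00, -1.78483041e-01]), 'qd': array([-0.0011284 , -0.00357519, -0.00354142,  0.00073751, -0.00063999,
        0.00106802]), 'tau': array([ 1.62622062e-03, -4.42744052e+01, -1.78277636e+01, -2.10094490e-04,
        5.57841500e-03,  2.82732685e-06]), 'tcp_pos': array([ 0.16535325, -0.60218103,  0.24154211]), 'tool_rot': array([ 9.91049386e-01,  1.33493082e-01,  2.77965393e-05, -8.42572744e-04]), 'force': array([-0.14854007, -0.52239426, -0.41686396]), 'ft_torque': array([-0.0038398 , -0.01392486,  0.00383431]), 'finger_gap': 0.9993930406902333}
```

View pics/top0.png

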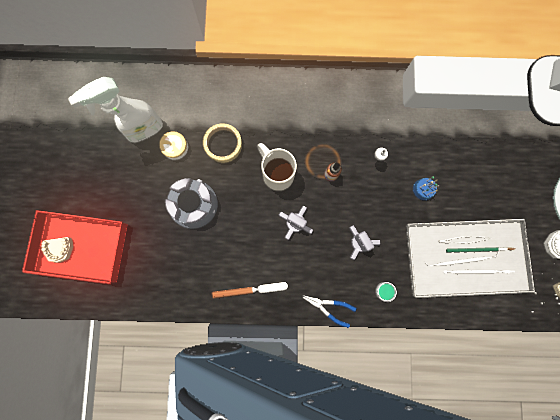

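View pics/scene0.png

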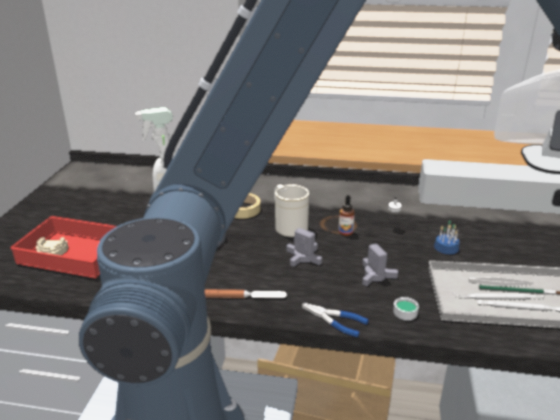

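View pics/wrist0.png

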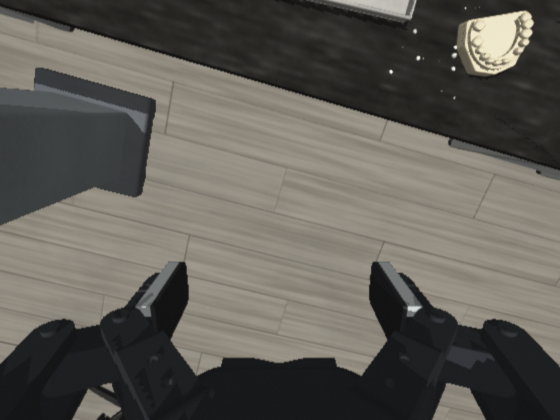

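The top view shows the beaker near (191,203) and the two grey lids near (296,222) and (363,242). I'll zoom in on both lids and the beaker.

```bash
python3 - <<'E'
import cv2,numpy as np
im=cv2.imread("pics/top0.png")
a=cv2.resize(im[165:240,155:235],None,fx=5,fy=5,interpolation=cv2.INTER_CUBIC)
b=cv2.resize(im[195:270,270:390],None,fx=6.5,fy=6.5,interpolation=cv2.INTER_CUBIC)
cv2.imwrite("pics/za.png",a);cv2.imwrite("pics/zb.png",b)
E
```

```text
(no output)
```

View pics/za.png

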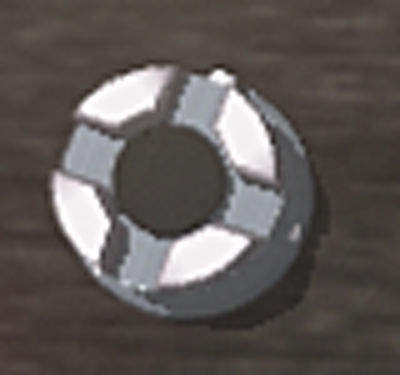

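View pics/zb.png

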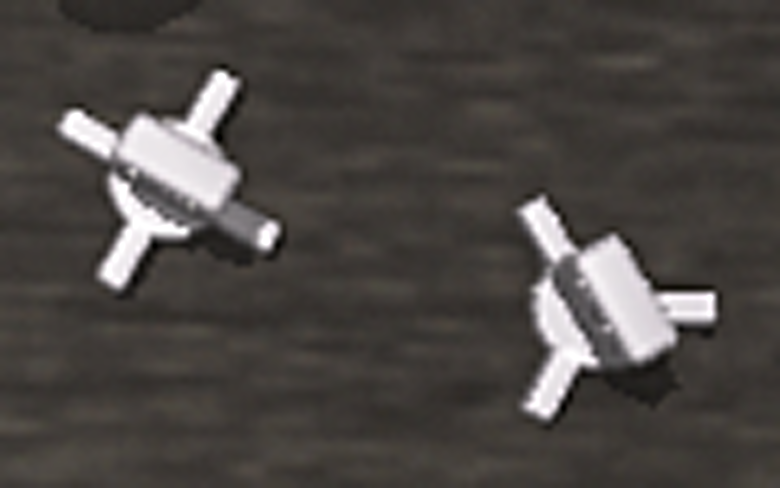

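The left lid, near (296,222), has four teeth. The right one, near (363,242), has three. Next I'll measure them with masks and rays cast onto planes.

```bash
cat > h.py <<'E'
import numpy as np,cv2
def ray(c,uv,z):
    f=210/np.tan(np.radians(c['fovy'])/2)
    uv=np.atleast_2d(uv).astype(float)
    d=np.c_[(uv[:,0]-c['cx'])/f,(uv[:,1]-c['cy'])/f,np.ones(len(uv))]@c['R']
    o=-c['R'].T@c['t']
    return (o+d*((z-o[2])/d[:,2])[:,None])[:,:2]
def proj(c,X):
    f=210/np.tan(np.radians(c['fovy'])/2)
    p=np.atleast_2d(X)@c['R'].T+c['t']
    return np.c_[f*p[:,0]/p[:,2]+c['cx'],f*p[:,1]/p[:,2]+c['cy']]
E
python3 - <<'E'
from station import manip
from h import *
c=manip.get_calibration("top"); im=cv2.imread("pics/top0.png")
# lid
o=np.array([270,195.]); z=lambda p:(np.array(p)+.5)/6.5-.5+o
t=ray(c,z([(68,120),(228,78),(270,238),(113,280)]),0.016)
print("tips mm",t*1e3)
print("mean",t.mean(0), "d02",t[2]-t[0],"d13",t[3]-t[1], np.linalg.norm(t[2]-t[0]),np.linalg.norm(t[3]-t[1]))
a=np.degrees(np.arctan2(*(t[0]-t[2])[::-1])),np.degrees(np.arctan2(*(t[1]-t[3])[::-1]))
print("angles",a)
g=cv2.cvtColor(im,cv2.COLOR_BGR2GRAY)
b=ray(c,z([(140,115),(240,170),(215,213),(115,157)]),0.066); print("bar top",b.mean(0)*1e3,np.linalg.norm(b[1]-b[0]),np.linalg.norm(b[2]-b[1]),np.degrees(np.arctan2(*(b[0]-b[1])[::-1])))
t3=ray(c,z([(530,203),(715,305),(538,415)]),.016);print("three",t3.mean(0))
# beaker segments
m=np.zeros_like(g);m[165:240,155:235]=(g[165:240,155:235]>185)
n,l,st,ce=cv2.connectedComponentsWithStats(m)
P=[]
for i in range(1,n):
    if st[i,4]>40: print(st[i],ce[i]); P.append(ray(c,ce[i],.066)[0])
P=np.array(P);print(P*1e3,P.mean(0))
pts=np.vstack([np.argwhere(l==i)[:,::-1] for i in range(1,n) if st[i,4]>40])
w=ray(c,pts,.066)
cc,r=cv2.minEnclosingCircle((w*1e3).astype(np.float32));print("circ",cc,r)
for p in P: print(np.degrees(np.arctan2(*(p-np.array(cc)/1e3)[::-1])))
E
```

```text
tips mm [[ 526.79429346  -88.99624588]
 [ 544.12185083 -147.99100415]
 [ 485.00556717 -164.33171285]
 [ 468.03472355 -106.92447666]]
mean [ 0.50598911 -0.12706086] d02 [-0.04178873 -0.07533547] d13 [-0.07608713  0.04106653] 0.08614946447243291 0.08646219183860074
angles (np.float64(60.982784942584544), np.float64(-28.357080652459317))
bar top [ 505.56539131 -126.80350226] 0.03986469377933094 0.01751778543907558 62.41697249284587
three [ 0.46271736 -0.28363142]
[171 179  17  11 113] [179.53982301 184.        ]
[198 183  12  17 120] [203.50833333 191.63333333]
[166 200  11  17 118] [170.75423729 207.77118644]
[187 210  18  12 127] [194.81889764 215.55905512]
[[581.03856794 144.28465908]
 [564.71739878  88.3724291 ]
 [525.34134301 160.84327924]
 [508.95485496 105.16232873]] [0.54501304 0.12466567]
circ (545.0245971679688, 124.30381774902344) 50.49718475341797
29.02186648250163
-61.27431485834072
118.31067353963195
-152.04600404587313
```

```bash
python3 - <<'E'
from station import manip
from h import *
c=manip.get_calibration("top")
for z in(.0,.09,.11): print("mug rim L,B,R,handle",z,np.round(ray(c,[(261,168),(280,191),(297,168),(262,147),(279,150)],z)*1e3).tolist())
w=manip.get_calibration("wrist"); s=manip.sense(); print("cam-tcp",-w['R'].T@w['t']-s['tcp_pos'], "proj tcp",proj(w,s['tcp_pos']))
s=manip.get_calibration("scene")
for X in [(.58,-.09,.0),(.58,-.09,.1)]: print(proj(s,X))
E
```

```text
mug rim L,B,R,handle 0.0 [[641.0, -39.0], [584.0, -88.0], [643.0, -129.0], [695.0, -40.0], [688.0, -83.0]]
mug rim L,B,R,handle 0.09 [[618.0, -42.0], [566.0, -87.0], [620.0, -124.0], [667.0, -43.0], [661.0, -82.0]]
mug rim L,B,R,handle 0.11 [[613.0, -43.0], [562.0, -86.0], [615.0, -122.0], [661.0, -44.0], [655.0, -82.0]]
cam-tcp [0.07243639 0.01964001 0.13302006] proj tcp [[278.70787267 275.35935658]]
[[293.4428619  238.40663663]]
[[294.04687215 200.84882458]]
```

Emit:
{"op": "arm_command", "data": {"rows": [[[34,47.5,0],0.08,-1],[[34,47.5,0],0.08,-1],[[34,47.5,0],0.08,-1],[[34,47.5,0],0.08,-1],[[34,47.5,0],0.08,-1],[[34,47.5,0],0.08,-1],[[34,47.5,0],0.08,-1],[[34,47.5,0],0.08,-1],[[34,47.5,0],0.08,-1],[[34,47.5,0],0.08,-1],[[0,0,0],0,-1],[[0,0,0],0,-1]]}}

```text
t: 1.65
tcp_pos: [0.5051, -0.1276, 0.2421]
tool_rot: [0.861, 0.509, -0.0, -0.0]
force: [0.6, 1.0, -0.2]
finger_gap: 0.998
```

```bash
python3 - <<'E'
from station import manip
from h import *
c=manip.get_calibration("wrist");im=manip.snapshot("wrist");cv2.imwrite("pics/w1.png",im)
np.savez("w1.npz",**c)
print(manip.sense()['tcp_pos'],proj(c,[[.506,-.127,.016],[.506,-.127,.066]]))
E
```

```text
[ 0.50478265 -0.12825095  0.24208001] [[278.94960287 177.58304239]
 [278.99489106 187.52089166]]
```

View pics/w1.png

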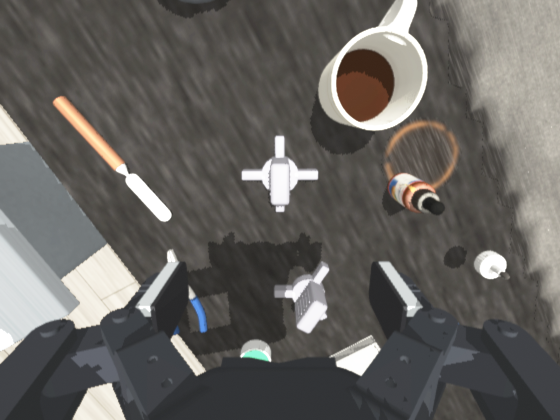

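The wrist view shows the four-toothed lid at about (280,175), with tooth tips near (243,175), (318,175), (280,137) and (280,211). Its bar runs up the image, so it's aligned with the jaws. The three-toothed lid is at (310,295).

```bash
python3 - <<'E'
from h import *
c=dict(np.load("w1.npz")); im=cv2.imread("pics/w1.png"); g=cv2.cvtColor(im,cv2.COLOR_BGR2GRAY)
cv2.imwrite("pics/w1z.png",cv2.resize(im[125:225,230:330],None,fx=5.5,fy=5.5,interpolation=cv2.INTER_CUBIC))
def edge(mask_roi): pass
m=(g>150).astype(np.uint8)
row=lambda y0,y1,x0,x1:np.argwhere(m[y0:y1,x0:x1])[:,::-1]+[x0,y0]
L=row(160,195,238,256);R=row(160,195,304,324);T=row(130,152,270,292);B=row(205,216,268,292)
L_=L.mean(0);R_=R.mean(0);T_=T.mean(0)
print(L_,R_,T_,len(L),len(R),len(T))
print("ext",L[:,0].min(),R[:,0].max(),T[:,1].min(),B[:,1].max() if len(B) else None)
lw,rw=ray(c,[[L[:,0].min()-.5,L_[1]],[R[:,0].max()+.5,R_[1]]],.016)
tw=ray(c,[T_[0],T[:,1].min()-.5],.016)[0]
print("LRmid",(lw+rw)/2,np.linalg.norm(lw-rw)); d=rw-lw
print("angle LR",np.degrees(np.arctan2(d[1],d[0])))
v=tw-(lw+rw)/2;print("T dist, angle",np.linalg.norm(v),np.degrees(np.arctan2(v[1],v[0])))
E
```

```text
[248.54676259 174.5323741 ] [310.45205479 174.20547945] [279.47133758 143.63694268] 139 146 157
ext 242 317 136 211
LRmid [ 0.50840377 -0.12395434] 0.08904832786166215
angle LR -28.649837712188695
T dist, angle 0.0444939123754896 61.17871914561384
```

View pics/w1z.png

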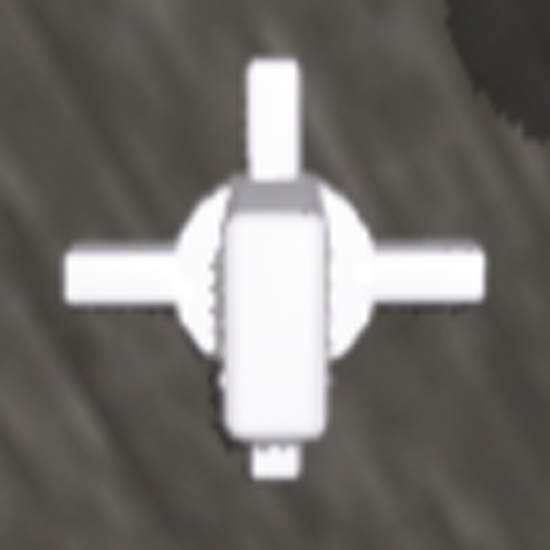

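Emit:
{"op": "arm_command", "data": {"rows": [[[2,2.5,-50],0,-1],[[0,0,-50],0,-1],[[0,0,-50],0,-1],[[0,0,-36],0,-1],[[0,0,-20],0,-1],[[0,0,0],0,-1],[[0,0,0],0,1],[[0,0,0],0,1],[[0,0,0],0,1],[[0,0,0],0,1],[[0,0,0],0,1],[[0,0,0],0,1]], "squeeze": 80}}

```text
t: 3.2
tcp_pos: [0.508, -0.1254, 0.0372]
tool_rot: [0.861, 0.509, 0.0, 0.001]
force: [-0.3, -0.9, 5.5]
finger_gap: 0.221
```

Emit:
{"op": "arm_command", "data": {"rows": [[[0,0,20],0,1],[[0,0,50],0,1],[[0,0,50],0,1],[[0,0,43],0,1],[[4,30,0],0,1],[[6,50,0],0.05,1],[[6,50,0],0.05,1],[[6,50,0],0.05,1],[[6,40,0],0.065,1],[[0,0,0],0,1],[[0,0,0],0,1]]}}

```text
t: 4.58
tcp_pos: [0.5349, 0.0947, 0.1991]
tool_rot: [0.801, 0.598, -0.0, -0.0]
force: [-0.0, -0.6, -1.1]
finger_gap: 0.226
```

```bash
python3 - <<'E'
from station import manip
from h import *
s=manip.sense();print(s['tcp_pos'],s['tool_rot'],s['finger_gap'],s['force'])
for n in("wrist","top"):
    c=manip.get_calibration(n);im=manip.snapshot(n);cv2.imwrite(f"pics/{n}2.png",im)
    np.savez(f"{n}2.npz",**c)
    print(n,proj(c,[[.545,.1245,.066],[.545,.1245,.016]]))
E
```

```text
[0.53491364 0.09472187 0.19907554] [ 8.01127337e-01  5.98493733e-01 -4.85304623e-04 -7.40190875e-05] 0.22607858797691693 [-0.02317147 -0.64940183 -1.05956061]
wrist [[279.73448897 164.62190554]
 [279.56883499 156.5749518 ]]
top [[187.23292792 199.68901869]
 [191.68477177 203.19497689]]
```

View pics/wrist2.png

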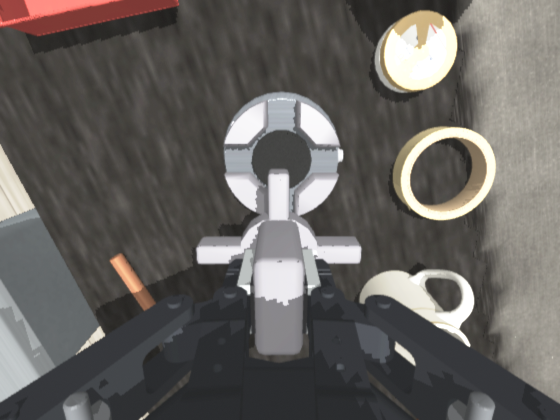

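View pics/top2.png

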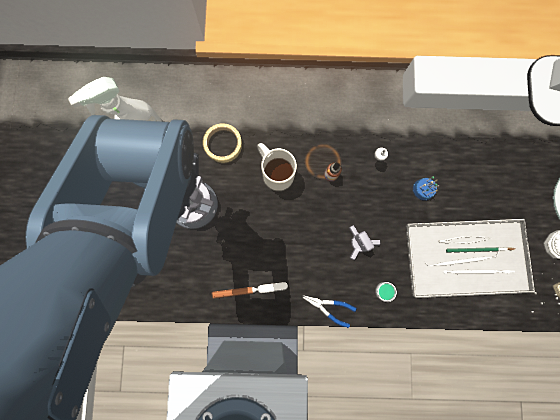

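The wrist view shows the beaker rim centred near (281,155). Its slots run left, right, up and down in the image, matching the held lid's teeth at (200,250), (358,250) and (279,172). The three-toothed lid hasn't moved. Now I'll measure the remaining offset in this single view.

```bash
python3 - <<'E'
from h import *
from scipy.optimize import least_squares
c=dict(np.load("wrist2.npz")); im=cv2.imread("pics/wrist2.png"); g=cv2.cvtColor(im,cv2.COLOR_BGR2GRAY)
cv2.imwrite("pics/w2z.png",cv2.resize(im[80:280,180:380],None,fx=3,fy=3,interpolation=cv2.INTER_CUBIC))
m=np.zeros_like(g);m[88:225,215:350]=g[88:225,215:350]>165
n,l,st,ce=cv2.connectedComponentsWithStats(m)
for i in range(1,n):
    if st[i,4]>60: print(i,st[i],ce[i],ray(c,ce[i],.066)*1e3)
hs=cv2.cvtColor(im,cv2.COLOR_BGR2HSV)
for (x,y) in [(250,120),(310,120),(240,195),(320,195),(280,115),(237,160),(215,250),(345,250)]: print((x,y),im[y,x])
E
```

```text
1 [ 225   94  114   51 3169] [281.90564847 120.1290628 ] [[557.20623899 159.32998564]]
4 [225 143  31  29 527] [238.25806452 159.81973435] [[512.13744567 138.6019942 ]]
5 [309 148  34  26 614] [325.24267101 160.29315961] [[583.41441711 116.93592444]]
6 [269 173  21  48 951] [278.51524711 196.77181914] [[535.81475422  97.35346886]]
7 [225 174  34  38 779] [243.65982028 188.60333761] [[508.53717776 113.25083626]]
8 [296 175  42  41 964] [314.87240664 192.58713693] [[567.69405884  91.8507334 ]]
(250, 120) [250 248 249]
(310, 120) [251 250 251]
(240, 195) [241 238 239]
(320, 195) [243 240 241]
(280, 115) [189 182 175]
(237, 160) [181 174 168]
(215, 250) [241 238 239]
(345, 250) [244 241 242]
```

View pics/w2z.png

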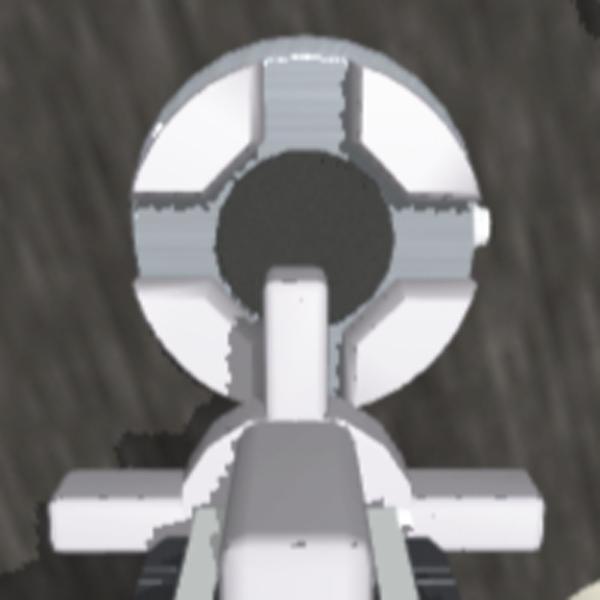

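```bash
python3 - <<'E'
from h import *
from scipy.optimize import least_squares
c=dict(np.load("wrist2.npz")); im=cv2.imread("pics/wrist2.png"); g=cv2.cvtColor(im,cv2.COLOR_BGR2GRAY)
m=(g>212).astype(np.uint8)
w0=np.array([.545,.1245])
# outer edge along rays in world plane z=.066
pts=[]
for a in np.radians(np.arange(0,360,3)):
    r=np.arange(.040,.060,.0002)
    P=np.c_[w0[0]+r*np.cos(a),w0[1]+r*np.sin(a),np.full(len(r),.066)]
    uv=proj(c,P); v=cv2.remap(g,uv[:,0].astype(np.float32),uv[:,1].astype(np.float32),cv2.INTER_LINEAR).ravel()
    if v[:20].min()<205: continue
    if uv[:,1].max()>205 and 255<uv[:,0].mean()<305: continue
    k=np.argmax(v<190)
    if k: pts.append((np.degrees(a),*P[k,:2]))
pts=np.array(pts)
f=least_squares(lambda p:np.hypot(pts[:,1]-p[0],pts[:,2]-p[1])-p[2],[*w0,.052],loss='soft_l1',f_scale=.0005)
print("beaker",f.x,len(pts)); print(np.round(pts[:,0]))
# lid teeth
zl=.1991+.0048-.042+.016
L=np.argwhere(g[235:270,190:230]>200)[:,::-1]+[190,235];R=np.argwhere(g[235:270,335:368]>200)[:,::-1]+[335,235]
# top faces of side teeth: lower bright zone
e=ray(c,[[196,255],[361,255]],zl)
z=lambda p:(np.array(p)+.5)/3-.5+[180,80]
tips=ray(c,z([(50,525),(544,525),(297,266)]),zl); print(tips)
mid=(tips[0]+tips[1])/2;print("mid",mid,np.linalg.norm(tips[0]-tips[1]),np.linalg.norm(tips[2]-mid))
d=tips[1]-tips[0];print("ang",np.degrees(np.arctan2(d[1],d[0])))
v=tips[2]-mid;print("ang",np.degrees(np.arctan2(v[1],v[0])))
s=ray(c,z([(134,243),(476,245),(307,64)]),.066);d=s[1]-s[0];print("slot ang LR",np.degrees(np.arctan2(d[1],d[0])));v=s[2]-f.x[:2];print("top slot",np.degrees(np.arctan2(v[1],v[0])))
E
```

```text
beaker [0.54715006 0.12699324 0.05092616] 56
[ 12.  15.  18.  21.  24.  27.  30.  33.  36.  39.  42.  45.  48.  96.
  99. 102. 105. 108. 111. 114. 117. 120. 123. 126. 129. 132. 135. 180.
 183. 186. 189. 192. 195. 198. 201. 204. 207. 210. 213. 216. 219. 282.
 285. 288. 291. 294. 297. 300. 303. 306. 309. 312. 315. 318. 321. 324.]
[[0.49227856 0.10793302]
 [0.57827039 0.08232638]
 [0.54881489 0.14055174]]
mid [0.53527448 0.0951297 ] 0.08972343715514211 0.04739730526268605
ang -16.582476314629574
ang 73.40056346537065
slot ang LR -16.931096157966063
top slot 72.8993353647318
```

Emit:
{"op": "arm_command", "data": {"rows": [[[12,31.4,0],0,1],[[0,0,0],0,1],[[0,0,-40],0,1],[[0,0,-30],0,1],[[0,0,-18],0,1],[[0,0,-6],0,1],[[0,0,-4],0,1],[[0,0,0],0,1]]}}

```text
t: 5.68
tcp_pos: [0.5478, 0.1259, 0.1018]
tool_rot: [0.801, 0.598, 0.0, 0.0]
force: [-0.3, 0.7, -0.9]
finger_gap: 0.225
```

```bash
python3 - <<'E'
from station import manip
from h import *
s=manip.sense();print(s['tcp_pos'],s['finger_gap'],s['force'],s['ft_torque'])
for n in("wrist","scene"):
    cv2.imwrite(f"pics/{n}3.png",manip.snapshot(n))
E
```

```text
[0.54778249 0.12586341 0.10178845] 0.22536574471171503 [-0.34253362  0.71362944 -0.88127852] [-0.00585903 -0.00535468 -0.01940232]
```

View pics/wrist3.png

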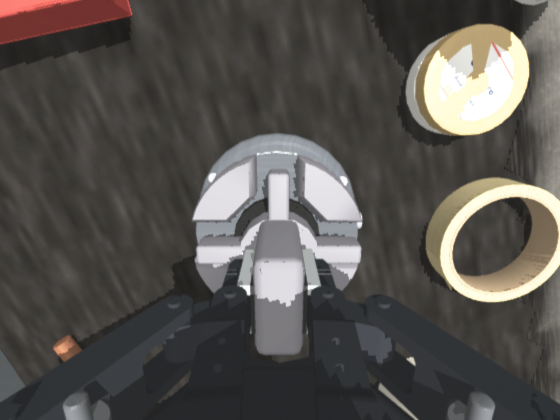

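The teeth sit between the rim segments: the top tooth is at (278,185) in the slot from x = 258 to 300. There's no contact force, so I'll push.

Emit:
{"op": "arm_command", "data": {"rows": [[[0,0,-4],0,1],[[0,0,-3],0,1],[[0,0,-3],0,1],[[0,0,-2],0,1],[[0,0,-2],0,1],[[0,0,0],0,1]]}}

```text
t: 6.52
tcp_pos: [0.5476, 0.1263, 0.0878]
tool_rot: [0.801, 0.598, 0.0, 0.0]
force: [-1.0, 0.2, 4.4]
finger_gap: 0.225
```

Emit:
{"op": "arm_command", "data": {"rows": [[[0,0,-1],0,1],[[0,0,-1],0,1],[[0,0,-1],0,1],[[0,0,0],0,1]]}}

```text
t: 7.02
tcp_pos: [0.5476, 0.1263, 0.0871]
tool_rot: [0.801, 0.598, 0.0, 0.0]
force: [-3.9, -0.5, 19.9]
finger_gap: 0.227
```

```bash
python3 - <<'E'
from station import manip
from h import *
s=manip.sense();print(s['tcp_pos'],s['finger_gap'],s['force'],s['ft_torque'])
im=manip.snapshot("wrist");cv2.imwrite("pics/w4.png",im)
cv2.imwrite("pics/w4z.png",cv2.resize(im[120:320,180:380],None,fx=3,fy=3,interpolation=cv2.INTER_CUBIC))
E
```

```text
[0.54760384 0.12629831 0.08706264] 0.22684363134863514 [-3.90404157 -0.50977446 19.87119415] [-0.08454519  0.91407614 -0.04837948]
```

View pics/w4z.png

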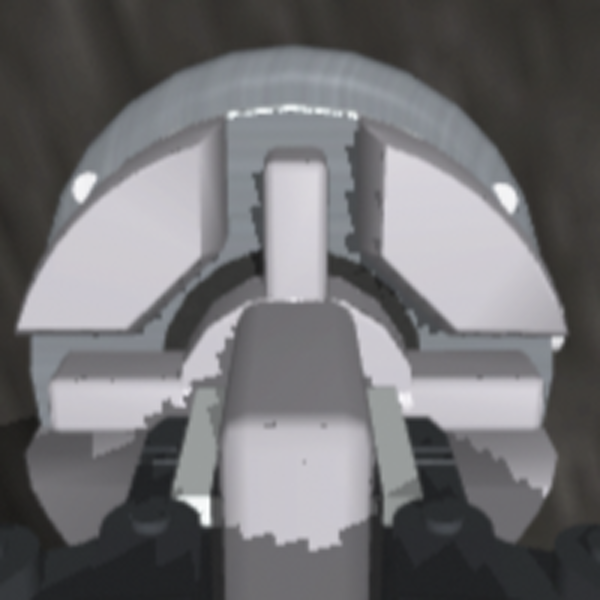

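The lid is at its stop: the force rose to 20 N and the height matches the predicted 87 mm. I'll relax the push, let go and back off.

Emit:
{"op": "arm_command", "data": {"rows": [[[0,0,1.5],0,1],[[0,0,0],0,1],[[0,0,0],0,0],[[0,0,0],0,-1],[[0,0,0],0,-1],[[0,0,0],0,-1],[[0,0,0],0,-1],[[0,0,20],0,-1],[[0,0,50],0,-1],[[0,0,50],0,-1],[[0,0,0],0,-1]]}}

```text
t: 8.45
tcp_pos: [0.5503, 0.1264, 0.2101]
tool_rot: [0.801, 0.598, 0.004, 0.003]
force: [0.2, 0.4, -0.5]
finger_gap: 1.004
```

Emit:
{"op": "arm_command", "data": {"rows": [[[-30,-50,0],0,-1],[[-20,-50,0],0,-1],[[0,0,0],0,-1]]}}

```text
t: 8.82
tcp_pos: [0.4953, 0.024, 0.2048]
tool_rot: [0.803, 0.596, -0.001, -0.001]
force: [0.7, -0.0, -0.2]
finger_gap: 1.0
```

```bash
python3 - <<'E'
from station import manip
from h import *
s=manip.sense();print(s['t'],s['tcp_pos'],s['finger_gap'],s['force'])
c=manip.get_calibration("wrist");im=manip.snapshot("wrist");cv2.imwrite("pics/w5.png",im)
np.savez("w5.npz",**c)
cv2.imwrite("pics/t5.png",manip.snapshot("top"))
E
```

```text
8.825 [0.49525108 0.02395001 0.20477557] 1.000228114859289 [ 0.6997825  -0.01724383 -0.19797227]
```

View pics/w5.png

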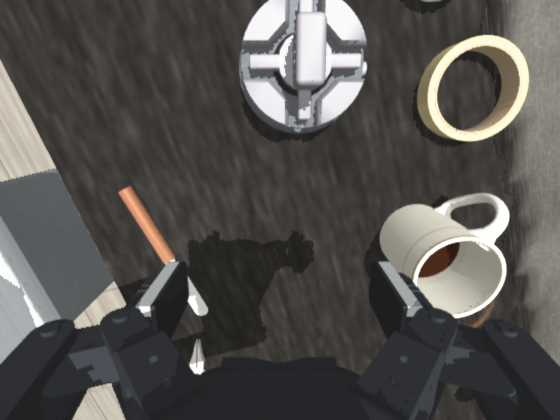

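View pics/t5.png

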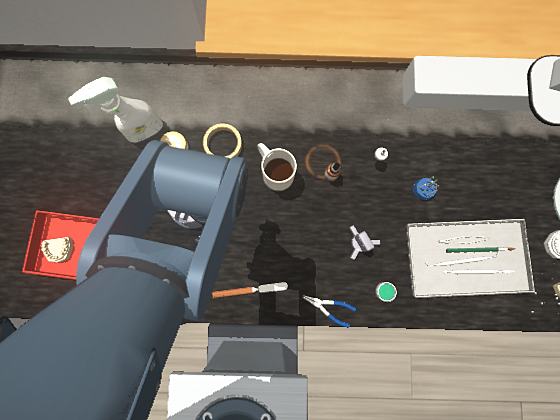

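```bash
python3 - <<'E'
from h import *
c=dict(np.load("w5.npz")); im=cv2.imread("pics/w5.png")
cv2.imwrite("pics/w5z.png",cv2.resize(im[0:140,230:380],None,fx=4.2,fy=4.2,interpolation=cv2.INTER_CUBIC))
b=np.array([.5472,.127]);u=lambda a:np.array([np.cos(np.radians(a)),np.sin(np.radians(a))])
for z in(.066,.074): print(z,[proj(c,[*(b+.045*u(a)),z]).round(1)[0].tolist() for a in(-16.7,163.3,253.3)])
E
```

```text
0.066 [[359.9, 60.7], [247.3, 61.2], [302.4, 119.4]]
0.074 [[362.4, 59.1], [246.3, 59.6], [303.1, 119.6]]
```

View pics/w5z.png

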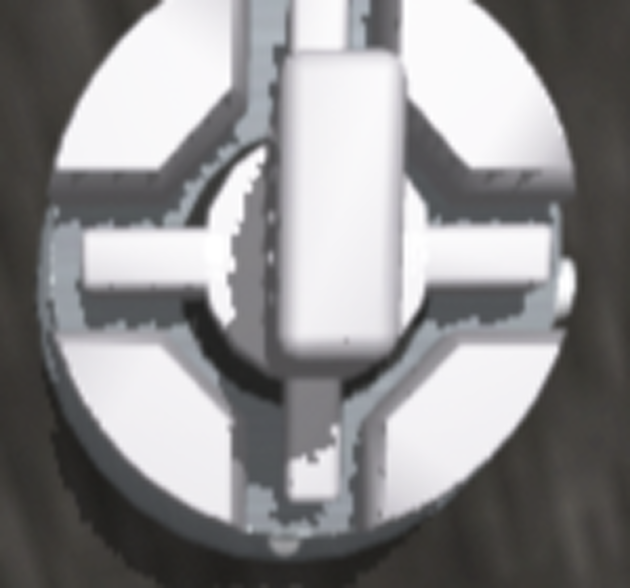

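The teeth are in all four slots. The left and right tips are 112.1 px apart, where I'd expect 112.6 px flush and 116 px if 8 mm proud, so the lid is home. The gripper is clear, so I'm handing in.

```bash
python3 - <<'E'
from station import manip
print(manip.sign_off())
E
```

```text
the job is handed in; nothing more can be done
None
```

The four-toothed lid is in the beaker, meshed and pushed home. I let go, drew the gripper clear and handed the job in. The arm was done at about 8.9 s of the 32 s allowed.

**How it went:** I gripped the lid by its bar at 80 N, turned it about 12° to line up with the slots, and lowered it in. I then pushed until the force jumped from 4 N to 20 N. The tool stopped at 87.1 mm, and I had predicted 87.2 mm for the lid at its stop.

**Last checks, after letting go:**
- **Flush:** the teeth lie in all four slots. Opposite tips measured 112.1 px apart in the wrist view; I expected 112.6 px if flush and 116 px if still 8 mm proud.
- **Centring:** the lid is off-centre by about 1 mm.
- **Contact:** the gripper is well clear and reads no contact force.
- **Three-toothed lid:** it sits where it started in the top view.

**Disagreements:** the top and wrist cameras differed by 3–4 mm on absolute positions, mostly from calibration. They agreed within 1 mm on the offset from lid to beaker, which is what I used to place the lid. No check failed.

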